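Shim a rocking plaster board

TASK

The plaster work board rocks because the rubber foot at its near right corner has sunk up into the frame. Without gripping or lifting anything, push the wooden wedge along the table with your fingertips, thin end first, under that foot until it is snug and the board stands level and no longer rocks, and no further; then press down firmly (10 to 15 N) on that corner from above to prove that it stays put, and come away. Do not drag the board along, upset or shift the vase on it, or disturb the tools lying round about.

Things in the scene. Friction and masses are not known exactly. Their poses are not given: they have to be found in the camera images.
- board: plaster slab in a brown wooden frame, 260 x 280 mm, 42 mm thick, 2.4 kg, loose on the table on four black domed rubber feet; underside 18 mm, top 60 mm above the table. Origin: its centre, at table level; x (260 mm) away from the robot, y (280 mm) to the left, z up. Feet at x = +-108, y = +-118 mm, 26 mm wide. It stands level on three; the fourth, at (-108, -118), hangs clear.
- loose_foot (a point): point at table level below the middle of the foot that hangs clear (near right corner), 22 mm in from the board's two edges; axes as the board's. The foot is a dome, lowest at its middle, 4 to 8.5 mm above the table (unknown, fixed in a run).
- loose_corner (a point): point on the top of the wooden frame straight above that foot, 60 mm above the table: the place to press. Unwedged, the board tips onto that foot when pressed here with about 2 to 6 N, and comes back when let go.
- wedge: loose pale wooden wedge, 120 x 36 mm, 45 g, lying right of the board, thin end roughly toward the loose foot. Origin: middle of its underside. +x points to the thin end (2 mm high, x = +60 mm), -x to the butt (14 mm high, x = -60 mm); the top slopes evenly. Once snug, pushing on meets a steeply rising force (3 N and more); beyond about 12 N the board begins to slide.
- wedge_butt (a point): middle of the wedge's upright square butt face (36 mm wide, 14 mm high), 7 mm above the table; axes as the wedge's.
- vase: dark clay vase, 105 mm across, 193 mm tall, about 1 kg, loose, standing upright on the far left part of the board. Origin: centre of its underside.
- kidney: red rubber kidney-shaped scraper lying on the table, 43 x 84 x 8 mm; bystander. Origin: centre of its underside.
- ring_cutter: metal ring cutter standing on the table, 66 mm across, 26 mm tall; bystander. Origin: centre of its underside.
- rib: half-moon wooden rib lying on the table, 40 x 89 x 8 mm; bystander. Origin: centre of its underside.
There are look-alikes about, which are no part of the job. Of the things that look like the wedge, the middle-sized one is meant.

How it is judged:
On the way, in this order (a step that is already met when the one before it is completed fails the run):
1. the wedge lies under the sunken foot and bears on it, with the board level (contact force between wedge and board above 0.3 N and x of loose_foot in the frame of wedge between -0.055 and 0.055 m and y of loose_foot in the frame of wedge between -0.016 and 0.016 m and angle between board's own z axis and vertical below 0.008 rad), for 0.2 s.
2. the corner over the wedge is pressed down firmly (over 7 N) and the board does not rock (all of step 1 and contact force between the fingers and board above 7 N and horizontal distance between the grasp point and loose_corner below 0.06 m), for 0.2 s.
At the end, for the whole second after the job is handed in: the wedge lies flat on the table under the sunken foot, its centre line within 16 mm of the foot's middle, and bears some of the load (over 0.3 N); the board is level within 0.008 rad; the vase stands upright on it; all are at rest (all of step 1 and height (world z) of wedge below 0.006 m and linear speed of each of board, wedge, vase below 0.01 m/s and angle between vase's own z axis and vertical below 0.06 rad); the robot touches nothing.
It fails at once if the wedge is lifted off the table or tipped up (height (world z) of wedge above 0.012 m or angle between wedge's own z axis and vertical above 0.3 rad).
It fails at once if the board is dragged more than 15 mm or tipped more than 0.12 rad (distance of board from where it was at the start of the episode above 0.015 m or angle between board's own z axis and vertical above 0.12 rad).
It fails at once if the corner is lifted (height (world z) of loose_corner above 0.07 m).
It fails at once if the vase tips, is lifted, or shifts more than 20 mm outside the area of the board where it can start (angle between vase's own z axis and vertical above 0.2 rad or x of vase in the frame of board below 0.008 m or x of vase in the frame of board above 0.072 m or y of vase in the frame of board below 0.018 m or y of vase in the frame of board above 0.082 m or z of vase in the frame of board above 0.075 m).
It fails at once if the kidney, ring cutter or rib is moved more than 15 mm (distance of any of kidney, ring_cutter, rib from where it was at the start of the episode above 0.015 m).
It also fails if it takes over 54 s, if anything falls off the work surface, if the arm or the gripper's body presses on something with over 40 N, if the wrist force passes 120 N, or if a joint passes its speed limit or range.

ROBOT

A 7-joint arm with a two-finger parallel gripper is mounted at the origin on a cart in front of the work surface, level with it; the furniture and walls round the work are solid. World frame = base frame: x ahead of the robot, y to its left, z up, the work surface at z = 0. Lengths are in m, angles in rad, forces in N, time in s.
With the tool pointing down it reaches from about 0.4 to 0.875 m from the base axis. Payload 4.4 kg.
Tool frame: the origin (TCP) lies midway between the tips of the shut fingers; the grasp point (between the pads) lies 19 mm behind it; x points along the fingers, y is the direction in which the jaws open and shut, and the axes are right-handed (so a half turn about x gives the same grasp; the last joint's range is limited). The gripper opens to 85 mm and grips with 20 to 120 N. Pads are 22 mm wide; open, the fingers measure 114 mm over their backs; the gripper's body (76 mm by 85 mm) begins 54 mm behind the grasp point. The pads swing forward as they close: fully open they stand 13 mm farther back than shut.
Start: joints at [-1.285, 0.628, 0.038, 1.517, -0.027, 0.996, -0.02], TCP at [0.224, 0.61, 0.231] pointing down, gripper open.
Joint ranges: [-3.06, 3.06], [-0.37, 2.12], [-1.25, 1.32], [0.18, 2.47], [-1.1, 4.24], [0.23, 1.98], [-2.94, 2.94]. Speed limits (rad/s): [2.57, 2.57, 3.14, 3.14, 3.14, 3.14, 3.14].

INTERFACE

Orientations are given as a rotation vector (axis times angle).
In Python, from station import manip, optics gives the robot as it stands.
- The arm moves only by the tool apply_moves, never from a script. Its argument "plan" is text: rows parted by semicolons, each of 7 numbers parted by spaces: the shift along the tool's x, y, z each as a share of 0.04 m, from -1 to 1, then the turn, a rotation vector about the tool's x, y, z each as a share of 0.1 rad, from -1 to 1, then the closure, from 0 (fully open) to 1 (shut). A call has 1 to 10 rows; each row shifts and turns the commanded pose from where the row before left it, along the tool's axes as they then stand; what a row does not reach is not made up. A row lasts 1/12 s, in which the tool goes at most 41.7 mm and 7.16 degrees, less where a joint would pass 70% of its speed; a pose out of reach is approached as far as the arm can. A call with a number of a shift or a turn outside -1 to 1 is refused whole. A call with a gripper value outside its range is refused whole. The fingers move at their own pace and stop on an object; the grip force is fixed at half the most. Time passes only in rows, so rows that do not move let the fingers close. It gives the time, the measured TCP pose, the force and the opening at its end, in the units of the state.
- manip.observe(): the state, without advancing time (a new reading comes with each control period).
- optics.camera(name): name is "side" or "top"; returns the picture (384x512x3 uint8, red, green, blue); there is no depth.
- optics.camera_info(name): a dict with "vfov" (degrees; the focal length in pixels is half the picture's height over the tangent of half this angle, whatever the lens; pixels are square), "cx", "cy" (the principal point, pixels), "dist" ([k1, k2, p1, p2, k3] as OpenCV has them; the pictures are not rectified), "origin" and "rotation" of the camera in the world. Camera axes: x right, y up, looking along -z (the intrinsics and any distortion apply to the point x, -y, -z); pixel columns grow to the right and rows downward; lengths in m; the calibration is good to about 2 mm. A picture is of the moment at which its call begins. camera_info takes no time and is no camera call.
- manip.sign_off(): hands the job in, once; it reports no verdict.
The state is a dict: "t": time; "joint_positions": joint angles; "joint_vel": joint speeds; "joint_torque": joint torques, N m; "tcp_pos": TCP position; "eef_rot": TCP orientation; "contact_force": force on the tool from outside, world axes, zero at the start; "ft_torque": the same for the moment, N m; "opening": opening from 0.0 (shut) to 1.0 (fully open).
Only numpy, scipy, OpenCV 4.12 (cv2) and the standard library are available. Lean on these libraries where they do the work, as an engineer would, in place of code of your own. Each camera call takes 0.05 s, during which the arm holds its last target.

## Working session

There is one attempt and no reset: what is moved stays moved. The work goes in short steps, Python scripts to look and compute and a tool call to move; the robot and the scene stay as the last step left them, time stands still between calls to the robot, and variables do not carry over. Pictures are saved under pics/ and viewed, and the job is handed in when it is done.

Besides the shell and the picture viewer there is one more tool, called after "Call:" as a command line: name --argument value ..., lists and objects as JSON in quotes. apply_moves: Moves the arm, as the interface text tells. Its arguments: {"type":"object","properties":{"plan":{"type":"string"}},"required":["plan"]}

```bash
ls; mkdir -p pics; python3 - <<'E'
from station import manip, optics
import cv2
print(manip.observe())
for n in ("side","top"):
    im=optics.camera(n); cv2.imwrite(f"pics/{n}0.png",cv2.resize(im[:,:,::-1],(800,600),interpolation=cv2.INTER_CUBIC)); cv2.imwrite(f"pics/{n}0_raw.png",im[:,:,::-1])
    print(n,optics.camera_info(n))
E
```

```text
pics
{'t': 0.0, 'joint_positions': array([-1.2848037 ,  0.62934923,  0.03842607,  1.51834455, -0.02701237,
        0.99630353, -0.01997692]), 'joint_vel': array([-7.22498023e-04,  1.34073504e-03,  1.02488166e-04,  1.66496301e-03,
       -4.38616351e-04, -7.41440432e-05, -1.29178266e-03]), 'joint_torque': array([-4.61470972e-04, -5.63397825e+01,  1.22626137e+00, -1.93452519e+01,
        1.11175634e-02,  1.05503705e-02, -5.57857632e-06]), 'tcp_pos': array([0.22372612, 0.60962926, 0.23039428]), 'eef_rot': array([ 0.27456217,  1.55344147, -0.27749489]), 'contact_force': array([ 0.45477701, -0.62255746,  0.55055485]), 'ft_torque': array([ 0.00141058, -0.06220758,  0.04556801]), 'opening': 0.9950622798450689}
side {'vfov': 51.697768409235664, 'cx': 261.3752777536616, 'cy': 188.6590462788395, 'dist': array([0.00976394, 0.        , 0.        , 0.        , 0.        ]), 'origin': array([ 0.19160769, -0.70011222,  0.69908241]), 'rotation': array([ 0.86030187, -0.19391938, -0.46208612])}
top {'vfov': 49.255815042921625, 'cx': 251.6529124290498, 'cy': 193.13337379479415, 'dist': array([0.02584838, 0.        , 0.        , 0.        , 0.        ]), 'origin': array([ 0.26685766, -0.00723473,  1.31202429]), 'rotation': array([ 0.15111356, -0.16307301, -1.55933287])}
```

View pics/side0.png

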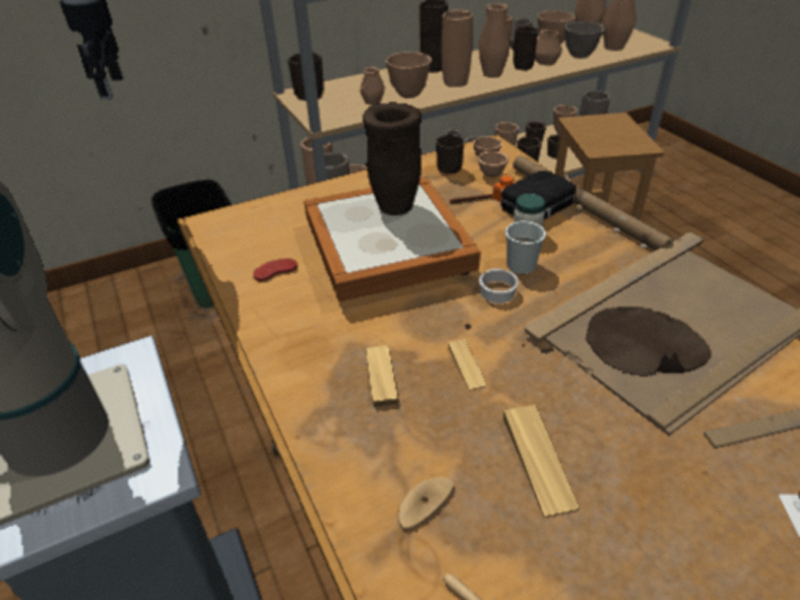

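View pics/top0.png

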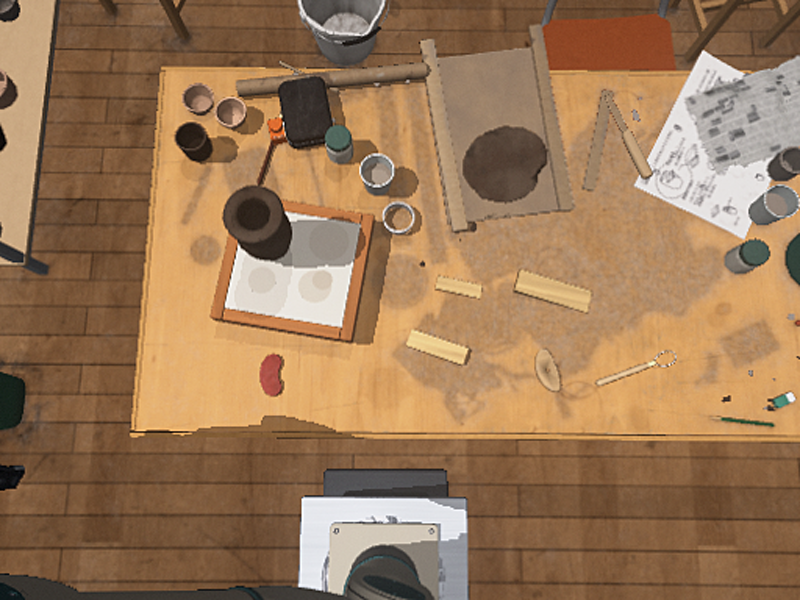

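Three wedge look-alikes in the top view (800x600): (437,346), (458,287) and (552,291). They look middle-sized, small and large, so (437,346) is the likely one. I'll check their sizes metrically and in an enlarged crop.

```bash
cat > h.py <<'E'
import numpy as np, cv2
from scipy.spatial.transform import Rotation as R
from station import manip, optics
def cam(n):
    c=optics.camera_info(n); f=192/np.tan(np.radians(c['vfov'])/2)
    K=np.array([[f,0,c['cx']],[0,f,c['cy']],[0,0,1]]); Rm=R.from_rotvec(c['rotation']).as_matrix()@np.diag([1,-1,-1])
    return K,np.array(c['dist']),Rm,np.array(c['origin'])
def toworld(n,px,z):
    K,d,Rm,o=cam(n); px=np.array(px,float).reshape(-1,1,2)
    u=cv2.undistortPoints(px,K,d).reshape(-1,2); r=np.c_[u,np.ones(len(u))]@Rm.T
    z=np.broadcast_to(z,(len(u),)); return o+r*((z-o[2])/r[:,2])[:,None]
def topix(n,P):
    K,d,Rm,o=cam(n); P=np.array(P,float).reshape(-1,3)
    return cv2.projectPoints(P,cv2.Rodrigues(Rm.T)[0],-Rm.T@o,K,d)[0].reshape(-1,2)
def crop(n,src,x0,y0,w,h,s,out):
    im=cv2.imread(src)[y0:y0+h,x0:x0+w]; cv2.imwrite(out,cv2.resize(im,None,fx=s,fy=s,interpolation=cv2.INTER_CUBIC))
E
python3 - <<'E'
from h import *
crop('top','pics/top0_raw.png',130,120,130,110,6,'pics/top0c1.png')
crop('top','pics/top0_raw.png',250,165,135,75,5.9,'pics/top0c2.png')
crop('side','pics/side0_raw.png',180,110,190,150,4.2,'pics/side0c1.png')
crop('side','pics/side0_raw.png',220,205,130,70,6,'pics/side0c2.png')
E
```

```text
(no output)
```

View pics/top0c1.png

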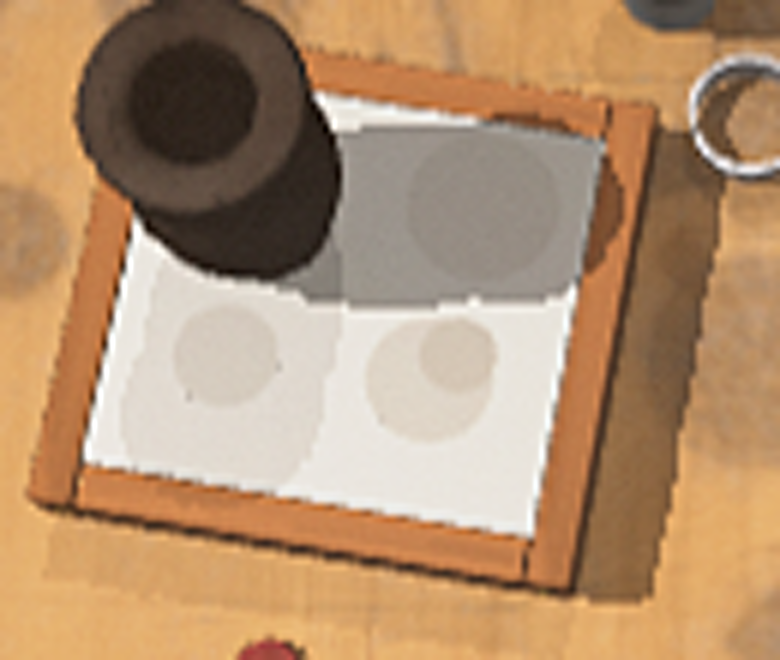

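View pics/top0c2.png

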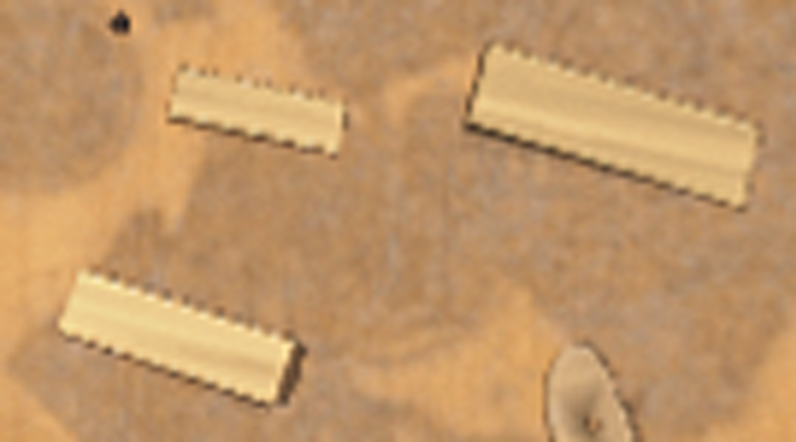

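View pics/side0c1.png

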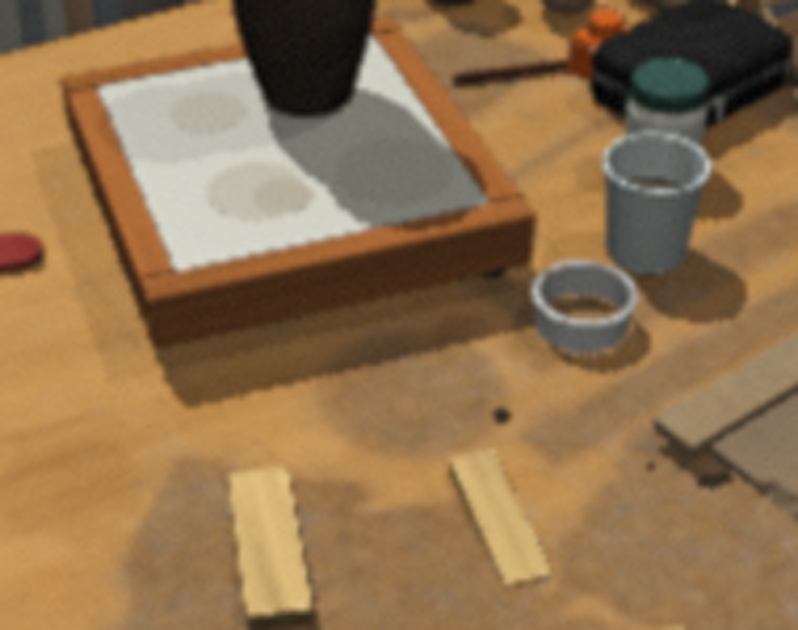

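View pics/side0c2.png

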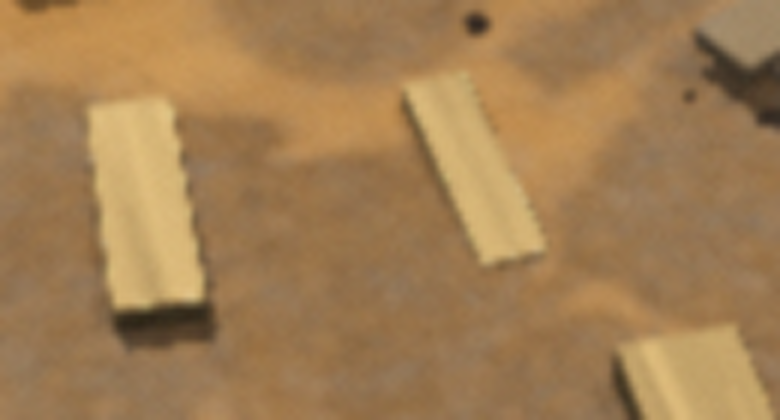

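```bash
cat > m.py <<'E'
from h import *
from scipy.optimize import least_squares
def o(p,s,x0,y0): return (np.array(p,float)+.5)/s-.5+[x0,y0]
bt=o([(572,584),(32,494),(655,103)],6,130,120); bs=o([(150,297),(65,82),(532,212)],4.2,180,110)
print("board top",toworld('top',bt,.06)); print("board side",toworld('side',bs,.06))
wt=o([(85,270),(61,332),(298,343),(270,403)],5.9,250,165); ws=o([(90,105),(172,98),(112,305),(205,300)],6,220,205)
z=[.002,.002,.014,.014]
A=toworld('top',wt,z);B=toworld('side',ws,z);print("w top",A);print("w side",B)
for n in ('small','big'):
    p=o({'small':[(180,66),(168,121),(345,100),(335,155)],'big':[(488,44),(467,126),(758,128),(742,208)]}[n],5.9,250,165)
    q=toworld('top',p,.006); print(n,np.linalg.norm(q[0]-q[2]),np.linalg.norm(q[0]-q[1]))
print('med',np.linalg.norm(A[0]-A[2]),np.linalg.norm(A[0]-A[1]))
# fits
cb=np.array([[-130,-140],[-130,140],[130,-140]])/1e3
cw=np.array([[60,18],[60,-18],[-60,18],[-60,-18]])/1e3
def fit(n_obs,c,z,x0):
    def res(v,full=False):
        a=v[2];M=np.array([[np.cos(a),-np.sin(a)],[np.sin(a),np.cos(a)]])
        P=np.c_[c@M.T+v[:2],np.broadcast_to(z,len(c))]
        return np.concatenate([(topix(n,P)-ob).ravel() for n,ob in n_obs])
    r=least_squares(res,x0,loss='soft_l1'); return r.x,np.round(res(r.x),2)
for obs in ([('top',bt)],[('side',bs)],[('top',bt),('side',bs)]): print('board',*fit(obs,cb,.06,[.55,.1,0]))
# order A: thin corners: top-list [far,near]; in wedge frame, +x toward +y world -> left is -x world
perm=[1,0,3,2]
wt2=wt[perm]; ws2=ws
for obs in ([('top',wt2)],[('side',ws2)],[('top',wt2),('side',ws2)]): print('wedge',*fit(obs,cw,z,[.45,-.1,1.5]))
E
python3 m.py
```

```text
board top [[0.44733059 0.06403397 0.06      ]
 [0.49156013 0.33675732 0.06      ]
 [0.7010127  0.02514837 0.06      ]]
board side [[0.44785136 0.06795406 0.06      ]
 [0.49093504 0.33180801 0.06      ]
 [0.70037821 0.02819115 0.06      ]]
w top [[ 0.47741532 -0.05592777  0.002     ]
 [ 0.44384545 -0.04307968  0.002     ]
 [ 0.43715573 -0.16807033  0.014     ]
 [ 0.40531453 -0.1527465   0.014     ]]
w side [[ 0.44865357 -0.04009304  0.002     ]
 [ 0.48034123 -0.05289241  0.002     ]
 [ 0.40694165 -0.15168194  0.014     ]
 [ 0.43855859 -0.16626356  0.014     ]]
small 0.09127748672306983 0.031436366777347784
big 0.1515827228919975 0.04763691839135415
med 0.11975303250139271 0.035944534483921674
board [ 0.59701131  0.18141266 -0.15743733] [ 0.16  0.22 -1.12  0.32  0.77 -0.74]
board [ 0.59807017  0.18458034 -0.16385385] [-0.27  0.17 -0.85 -1.94  1.55  0.22]
board [ 0.59706845  0.18237771 -0.15880967] [-0.23  0.25 -1.48  0.22  0.51 -0.69  0.03  0.84 -1.09 -1.38  1.82  0.56]
wedge [ 0.44091453 -0.10507939  1.22507309] [-0.17 -0.15 -0.38 -0.24  0.87  0.54 -0.14 -0.12]
wedge [ 0.44367147 -0.10272651  1.21280709] [-0.28  0.14  0.42 -0.18 -0.29  0.47  0.17 -0.47]
wedge [ 0.44252876 -0.10400551  1.21700296] [-0.51 -0.82 -0.62 -0.87  0.42  0.15 -0.5  -0.47 -0.58  0.65  0.14  0.28
 -0.39  1.06  0.08  0.07]
```

The fit confirms it: (437,346) measures 120 x 36 mm, against 91 x 31 (small) and 152 x 48 (large). It lies at about (0.4425, -0.104) with yaw 1.217. The foot is at about (0.472, 0.083). Next, the tool axes and the overlay check.

```bash
cat >> h.py <<'E'
def tool():
    s=manip.observe(); return s,R.from_rotvec(s['eef_rot']).as_matrix()
def rz(a): return R.from_euler('z',a).as_matrix()
def goal(yaw,flip=1):
    # tool x down, tool z along flip*yaw direction
    d=flip*np.array([np.cos(yaw),np.sin(yaw),0]); x=np.array([0,0,-1.]); return np.c_[x,np.cross(d,x),d]
def plan(p,yaw,flip=1):
    s,M=tool(); d=M.T@(np.array(p)-s['tcp_pos']); w=R.from_matrix(M.T@goal(yaw,flip)).as_rotvec()
    print('shift units',np.round(d/.04,2),'turn units',np.round(w/.1,2)); 
E
python3 - <<'E'
from h import *
s,M=tool(); print(np.round(M,3))
for f in (1,-1): plan([.42,.2,.23],1.217,f)
print(s['tcp_pos'])
# overlay
im=cv2.imread('pics/top0_raw.png'); im=cv2.resize(im,None,fx=1.5,fy=1.5)
E
```

```text
[[-0.001  0.345  0.939]
 [-0.002  0.939 -0.345]
 [-1.    -0.002 -0.   ]]
shift units [ 0.03 -7.92  8.14] turn units [-1.569e+01 -1.000e-02  1.000e-02]
shift units [ 0.03 -7.92  8.14] turn units [1.573e+01 1.000e-02 1.000e-02]
[0.22375094 0.60968041 0.23047186]
```

Call:
apply_moves --plan "0 -0.5 0.8 0.6 0 0 0.9;0 -0.5 0.8 0.6 0 0 0.9;0 -0.5 0.8 0.6 0 0 0.9;0 -0.5 0.8 0.6 0 0 0.9;0 -0.5 0.8 0.6 0 0 0.9;0 -0.5 0.8 0.7 0 0 0.9;0 -0.5 0.8 0.7 0 0 0.9;0 -0.5 0.8 0.7 0 0 0.9;0 -0.5 0.8 0.7 0 0 0.9;0 -0.5 0.8 0.8 0 0 0.9"

```text
t: 0.93
tcp_pos: [0.3621, 0.2638, 0.2312]
eef_rot: [0.792, 1.422, -0.791]
contact_force: [0.7, -0.3, -0.2]
opening: 0.102
```

```bash
python3 - <<'E'
from h import *
print(manip.observe()['tcp_pos'],manip.observe()['joint_positions'],manip.observe()['opening']); plan([.41,-.193,.15],1.217,-1)
E
```

```text
[0.36213436 0.26384281 0.23118386] [-8.74263770e-01  3.51908686e-01  2.41975015e-01  2.05939465e+00
 -1.22028792e-01  7.43223757e-01 -1.65058556e-03] 0.10181866216144556
shift units [ 2.03 -5.   10.34] turn units [ 9.09  0.   -0.  ]
```

Call:
apply_moves --plan "0 0 0.85 0.65 0 0 0.9;0 0 0.85 0.65 0 0 0.9;0 0 0.85 0.65 0 0 0.9;0 0 0.85 0.65 0 0 0.9;0.1 0 0.85 0.65 0 0 0.9;0.1 0 0.85 0.65 0 0 0.9;0.2 0 0.85 0.65 0 0 0.9;0.2 0 0.85 0.65 0 0 0.9;0.2 0 0.85 0.65 0 0 0.9;0.2 0 0.85 0.65 0 0 0.9"

```text
t: 1.77
tcp_pos: [0.4499, -0.0581, 0.1909]
eef_rot: [1.278, 1.163, -1.278]
contact_force: [0.5, 0.4, 0.0]
opening: 0.097
```

Call:
apply_moves --plan "0.2 0 0.85 0.65 0 0 0.9;0.2 0 0.85 0.65 0 0 0.9;0.2 0 0.85 0.65 0 0 0.9;0.2 0 0.85 0.65 0 0 0.9;0 0 0 0 0 0 0.9;0 0 0 0 0 0 0.9"

```text
t: 2.27
tcp_pos: [0.423, -0.1917, 0.1588]
eef_rot: [1.465, 1.02, -1.468]
contact_force: [0.1, -0.3, -0.5]
opening: 0.101
```

```bash
python3 - <<'E'
from h import *
s=manip.observe();print(s['t'],s['tcp_pos'],s['joint_positions'],s['opening'],s['contact_force']); plan([.41,-.193,.006],1.217,-1)
for n in ('top','side'):
    im=optics.camera(n)[:,:,::-1].copy(); cv2.imwrite(f'pics/{n}1_raw.png',im)
crop('top','pics/top1_raw.png',200,160,130,100,6,'pics/top1c.png')
crop('side','pics/side1_raw.png',170,160,190,140,4.2,'pics/side1c.png')
E
```

```text
2.2667 [ 0.42296289 -0.19172313  0.1588206 ] [ 0.0586634   0.51965548  0.43905611  2.10240021 -0.38297177  0.59719783
  0.41172946] 0.10081227724624409 [ 0.08635161 -0.32311171 -0.47017338]
shift units [ 3.82 -0.29  0.14] turn units [-0.02  0.01  0.01]
```

View pics/side1c.png

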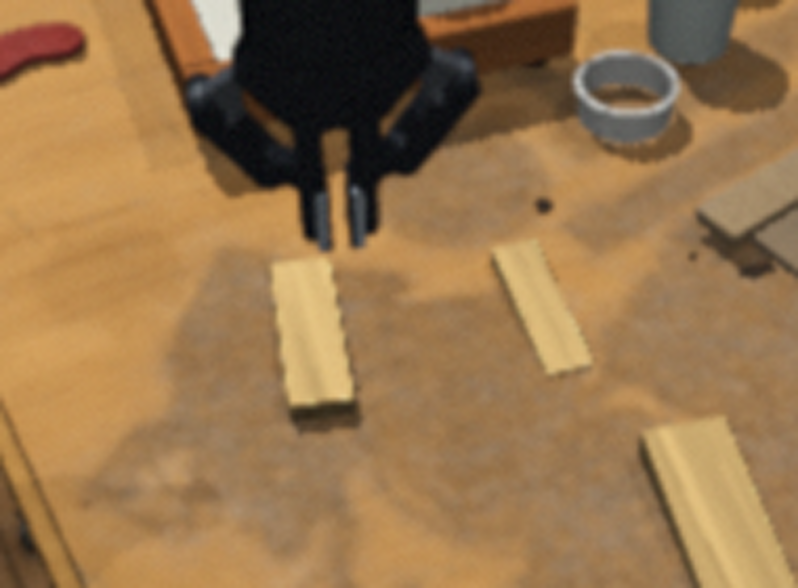

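Call:
apply_moves --plan "0.8 -0.1 0.05 0 0 0 0.9;0.8 -0.1 0.05 0 0 0 0.9;0.8 -0.1 0.05 0 0 0 0.9;0.7 0 0 0 0 0 0.9;0.4 0 0 0 0 0 0.9;0.25 0 0 0 0 0 0.9;0 0 0 0 0 0 0.9;0 0 0 0 0 0 0.9"

```text
t: 3.03
tcp_pos: [0.4114, -0.1899, 0.0091]
eef_rot: [1.461, 1.025, -1.462]
contact_force: [0.4, 0.1, 0.3]
opening: 0.097
```

```bash
cat > look.py <<'E'
from h import *
import sys
k=sys.argv[1]
s,M=tool();print(s['t'],s['tcp_pos'],'yaw push',np.arctan2(-M[1,2],-M[0,2]),'down',M[:,0].round(3),s['contact_force'].round(2)); plan([.41,-.193,.006],1.217,-1)
for n in ('top','side'):
    im=optics.camera(n)[:,:,::-1].copy(); cv2.imwrite(f'pics/{n}{k}_raw.png',im)
crop('top',f'pics/top{k}_raw.png',200,160,130,100,6,f'pics/top{k}c.png')
crop('side',f'pics/side{k}_raw.png',190,150,150,112,5.3,f'pics/side{k}c.png')
E
python3 look.py 2
```

```text
3.0333 [ 0.41136517 -0.18990363  0.00910758] yaw push 1.2222427098375368 down [-0.001  0.    -1.   ] [0.42 0.1  0.25]
shift units [ 0.08 -0.01  0.08] turn units [ 0.05 -0.    0.01]
```

View pics/side2c.png

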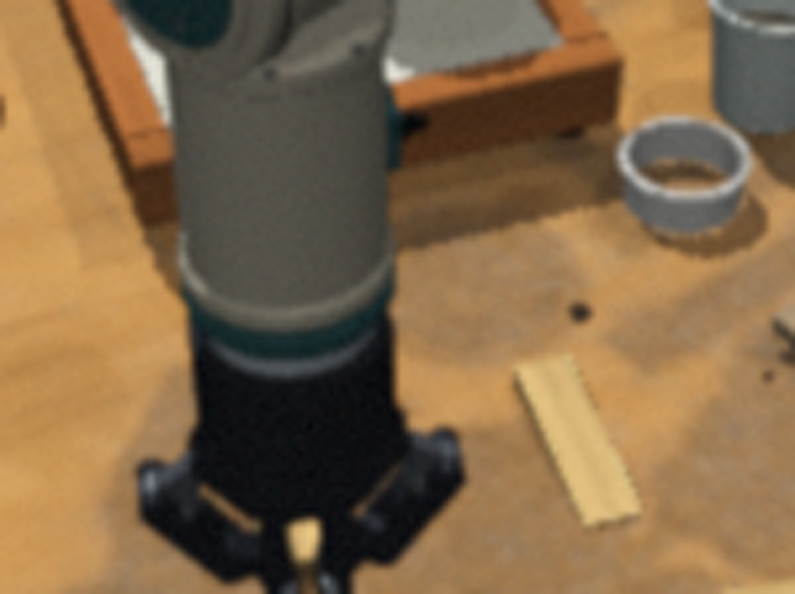

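View pics/top2c.png

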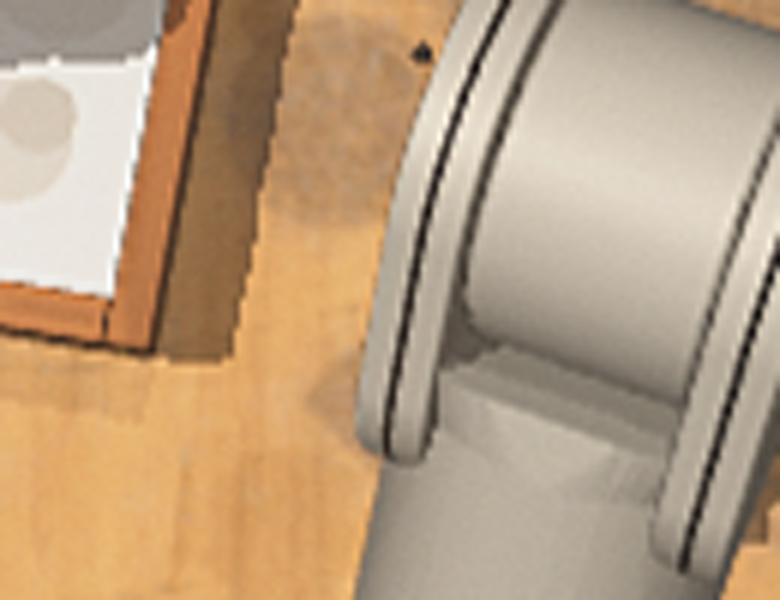

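Call:
apply_moves --plan "0.08 0 -0.15 0 0 0 0.9;0 0 -0.15 0 0 0 0.9;0 0 -0.1 0 0 0 0.9;0 0 -0.1 0 0 0 0.9;0 0.04 -0.1 -0.25 0 0 0.9;0 0.05 -0.1 -0.27 0 0 0.9;0 0.05 -0.1 -0.27 0 0 0.9;0 0.05 -0.1 -0.27 0 0 0.9;0 0.05 -0.1 -0.27 0 0 0.9;0 0.05 -0.1 -0.27 0 0 0.9"

```text
t: 3.97
tcp_pos: [0.436, -0.1525, 0.0061]
eef_rot: [1.346, 1.114, -1.347]
contact_force: [0.9, -0.9, -0.3]
opening: 0.102
```

Call:
apply_moves --plan "0 0.05 -0.1 -0.27 0 0 0.9;0 0.05 -0.1 -0.27 0 0 0.9;0 0 -0.15 0 0 0 0.9;0 0 -0.15 0 0 0 0.9;0 0 -0.15 0 0 0 0.9;0 0 -0.15 0 0 0 0.9;0 0 -0.15 0 0 0 0.9;0 0 -0.15 0 0 0 0.9;0 0 0 0 0 0 0.9"

```text
t: 4.72
tcp_pos: [0.446, -0.1079, 0.006]
eef_rot: [1.309, 1.144, -1.308]
contact_force: [0.2, 0.3, 0.6]
opening: 0.098
```

Call:
apply_moves --plan "0 0 0.4 0 0 0 0.9;0 0 0.4 0 0 0 0.9;-0.9 0 0.2 0 0 0 0.9;-1 0 0.2 0 0 0 0.9;-1 0 0 0 0 0 0.9;-1 0 0 0 0 0 0.9;0 0 0 0 0 0 0.9;0 0 0 0 0 0 0.9"

```text
t: 5.38
tcp_pos: [0.4408, -0.1577, 0.164]
eef_rot: [1.311, 1.138, -1.306]
contact_force: [0.2, -0.3, 0.2]
opening: 0.098
```

```bash
python3 look.py 3
```

```text
5.3833 [ 0.44077152 -0.15769343  0.16400769] yaw push 1.4343473977225192 down [ 0.005 -0.001 -1.   ] [ 0.23 -0.32  0.18]
shift units [ 3.95 -0.66  0.98] turn units [ 2.17 -0.   -0.05]
```

View pics/side3c.png

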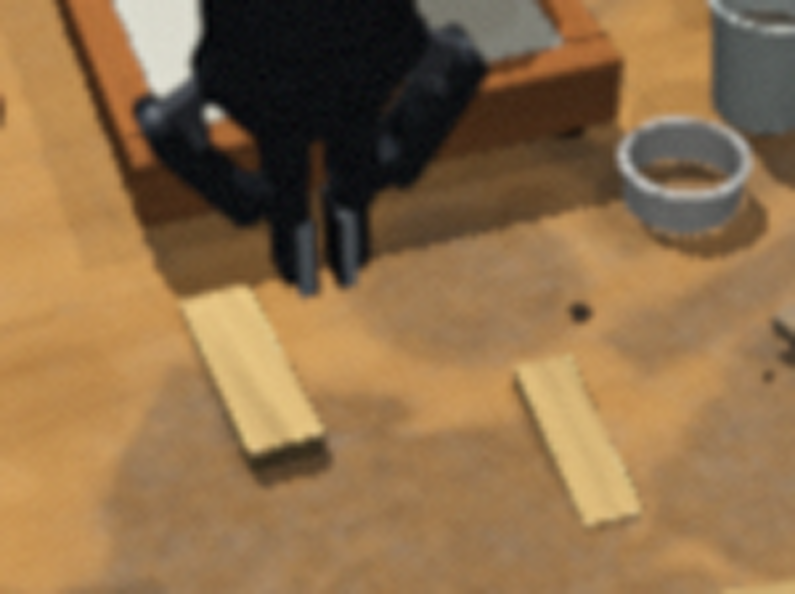

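View pics/top3c.png

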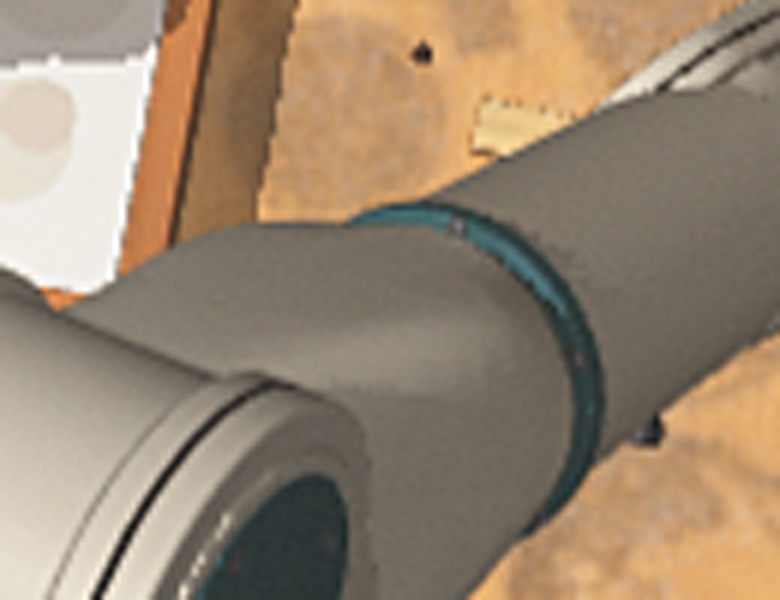

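```bash
cat > w.py <<'E'
from h import *
from m import fit,o,cw
import sys,ast
z=[.002,.002,.014,.014]
def wed(pts,s,x0,y0,x0g):
    v,r=fit([('side',o(pts,s,x0,y0))],cw,z,x0g); print('wedge',v.round(4),r)
    for b in ([.597,.1824,-.159],[.59807,.18458,-.1639]):
        f=np.array(b[:2])+(rz(b[2])@[-.108,-.118,0])[:2]
        d=rz(-v[2])@np.r_[f-v[:2],0]; print('foot',f.round(4),'in wedge',d.round(4))
    return v
E
python3 - <<'E' | grep -v '^\(board\|w top\|w side\|small\|big\|med\| \[\)'
from w import *
v=wed([(183,302),(252,289),(248,453),(325,433)],5.3,190,150,[.46,-.05,1.43])
h=np.array([np.cos(v[2]),np.sin(v[2])]); print('contact tcp',v[:2]-.071*h)
E
```

```text
wedge [ 0.44091453 -0.10507939  1.22507309] [-0.17 -0.15 -0.38 -0.24  0.87  0.54 -0.14 -0.12]
wedge [ 0.44367147 -0.10272651  1.21280709] [-0.28  0.14  0.42 -0.18 -0.29  0.47  0.17 -0.47]
wedge [ 0.44252876 -0.10400551  1.21700296] [-0.51 -0.82 -0.62 -0.87  0.42  0.15 -0.5  -0.47 -0.58  0.65  0.14  0.28
 -0.39  1.06  0.08  0.07]
wedge [ 0.4567 -0.0371  1.4139] [-0.16  0.1   0.11 -0.63  0.03  0.17  0.01  0.19]
foot [0.4717 0.083 ] in wedge [0.121 0.004 0.   ]
foot [0.4723 0.0858] in wedge [0.1238 0.0038 0.    ]
contact tcp [ 0.44559363 -0.10725053]
```

```bash
python3 - <<'E'
from h import *
plan([.4441,-.1172,.006],1.434,-1)
E
```

```text
shift units [ 3.89 -0.01 -0.99] turn units [ 0.   -0.01  0.01]
```

Call:
apply_moves --plan "0.9 0 0 0 0 0 0.9;1 0 0 0 0 0 0.9;1 0 0 0 0 0 0.9;0.7 0 0 0 0 0 0.9;0.3 0 0 0 0 0 0.9;0 0 0 0 0 0 0.9;0 0 -0.35 0 0 0 0.9;0 0 -0.35 0 0 0 0.9;0 0 -0.2 0 0 0 0.9;0 0 -0.1 0 0 0 0.9"

```text
t: 6.32
tcp_pos: [0.4447, -0.1163, 0.0061]
eef_rot: [1.309, 1.143, -1.308]
contact_force: [0.7, -0.7, 0.1]
opening: 0.1
```

Call:
apply_moves --plan "0 0 -0.1 0 0 0 0.9;0 0 -0.1 0 0 0 0.9;0 0 -0.15 0 0 0 0.9;0 0 -0.2 0 0 0 0.9;0 0 -0.2 0 0 0 0.9;0 0 -0.2 0 0 0 0.9;0 0 -0.2 0 0 0 0.9;0 0 -0.2 0 0 0 0.9;0 0 -0.2 0 0 0 0.9;0 0 -0.2 0 0 0 0.9"

```text
t: 7.15
tcp_pos: [0.4545, -0.0475, 0.0061]
eef_rot: [1.309, 1.141, -1.309]
contact_force: [-0.3, -0.1, -0.0]
opening: 0.105
```

```bash
python3 look.py 4; python3 - <<'E'
from h import *
s,M=tool(); f=np.array([.4719,.084]); h=-M[:2,2]; print('foot ahead of wedge centre', (f-s['tcp_pos'][:2])@h-.071)
E
```

```text
7.15 [ 0.45451118 -0.04754996  0.00608835] yaw push 1.434005996145732 down [-0.  0. -1.] [-0.3  -0.12 -0.04]
shift units [ 0.   -0.61  3.75] turn units [ 2.17 -0.    0.  ]
foot ahead of wedge centre 0.06047670782304505
```

View pics/side4c.png

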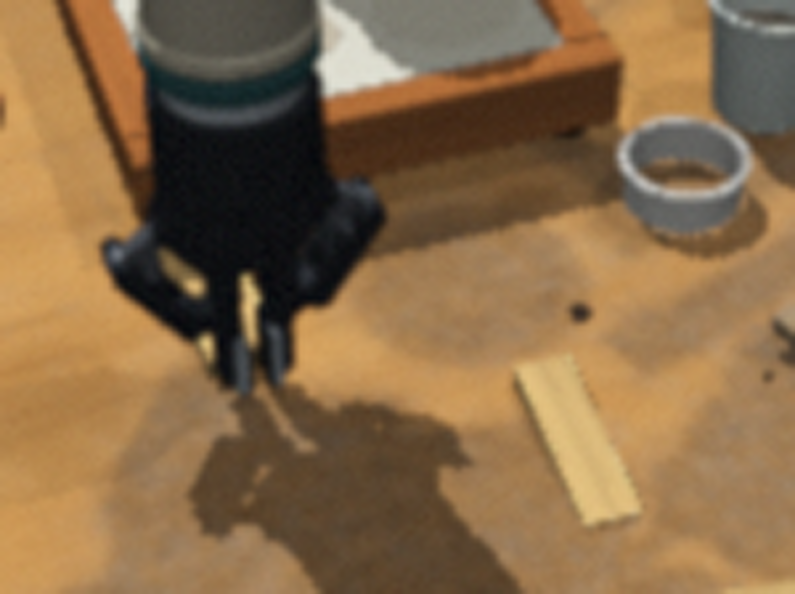

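Call:
apply_moves --plan "0 0 -0.06 0 0 0 0.9;0 0 -0.06 0 0 0 0.9;0 0 -0.06 0 0 0 0.9;0 0 -0.06 0 0 0 0.9;0 0 -0.05 0 0 0 0.9;0 0 -0.05 0 0 0 0.9;0 0 0 0 0 0 0.9"

```text
t: 7.83
tcp_pos: [0.4563, -0.0345, 0.0061]
eef_rot: [1.309, 1.142, -1.309]
contact_force: [0.3, -0.8, 1.8]
opening: 0.096
```

Call:
apply_moves --plan "0 0 -0.03 0 0 0 0.9;0 0 -0.03 0 0 0 0.9;0 0 -0.03 0 0 0 0.9"

```text
t: 8.08
tcp_pos: [0.4567, -0.0314, 0.0061]
eef_rot: [1.31, 1.141, -1.31]
contact_force: [-0.4, -1.2, -0.6]
opening: 0.101
```

Call:
apply_moves --plan "0 0 -0.025 0 0 0 0.9;0 0 -0.025 0 0 0 0.9;0 0 -0.025 0 0 0 0.9"

```text
t: 8.33
tcp_pos: [0.4572, -0.0284, 0.0061]
eef_rot: [1.309, 1.141, -1.309]
contact_force: [-0.6, -1.0, -0.0]
opening: 0.098
```

Call:
apply_moves --plan "0 0 -0.025 0 0 0 0.9;0 0 -0.025 0 0 0 0.9;0 0 -0.025 0 0 0 0.9"

```text
t: 8.58
tcp_pos: [0.4576, -0.0254, 0.0061]
eef_rot: [1.309, 1.141, -1.309]
contact_force: [-0.1, 0.2, -1.8]
opening: 0.099
```

Call:
apply_moves --plan "0 0 -0.025 0 0 0 0.9;0 0 -0.025 0 0 0 0.9"

```text
t: 8.75
tcp_pos: [0.4579, -0.0234, 0.0061]
eef_rot: [1.309, 1.141, -1.309]
contact_force: [-0.2, -1.0, -0.3]
opening: 0.101
```

Call:
apply_moves --plan "0 0 -0.025 0 0 0 0.9;0 0 -0.025 0 0 0 0.9"

```text
t: 8.92
tcp_pos: [0.4582, -0.0215, 0.0061]
eef_rot: [1.309, 1.141, -1.31]
contact_force: [-0.3, 0.1, 0.0]
opening: 0.099
```

Call:
apply_moves --plan "0 0 -0.025 0 0 0 0.9;0 0 -0.025 0 0 0 0.9"

```text
t: 9.08
tcp_pos: [0.4584, -0.0194, 0.0061]
eef_rot: [1.309, 1.141, -1.309]
contact_force: [-0.4, -0.1, 0.0]
opening: 0.1
```

Call:
apply_moves --plan "0 0 -0.025 0 0 0 0.9;0 0 -0.025 0 0 0 0.9"

```text
t: 9.25
tcp_pos: [0.4587, -0.0175, 0.0061]
eef_rot: [1.309, 1.141, -1.309]
contact_force: [0.4, -1.2, 0.1]
opening: 0.099
```

Call:
apply_moves --plan "0 0 -0.025 0 0 0 0.9;0 0 -0.025 0 0 0 0.9"

```text
t: 9.42
tcp_pos: [0.459, -0.0155, 0.0061]
eef_rot: [1.309, 1.141, -1.309]
contact_force: [-0.4, 0.2, 0.6]
opening: 0.101
```

Call:
apply_moves --plan "0 0 -0.025 0 0 0 0.9;0 0 -0.025 0 0 0 0.9"

```text
t: 9.58
tcp_pos: [0.4593, -0.0135, 0.0061]
eef_rot: [1.309, 1.141, -1.309]
contact_force: [-0.2, -0.4, 0.1]
opening: 0.105
```

Call:
apply_moves --plan "0 0 -0.025 0 0 0 0.9;0 0 -0.025 0 0 0 0.9"

```text
t: 9.75
tcp_pos: [0.4595, -0.0115, 0.0061]
eef_rot: [1.309, 1.141, -1.309]
contact_force: [-0.5, 0.0, -0.9]
opening: 0.101
```

Call:
apply_moves --plan "0 0 -0.02 0 0 0 0.9;0 0 -0.02 0 0 0 0.9;0 0 -0.02 0 0 0 0.9"

```text
t: 10.0
tcp_pos: [0.4599, -0.0092, 0.0061]
eef_rot: [1.309, 1.141, -1.309]
contact_force: [0.1, 0.1, -0.8]
opening: 0.098
```

Call:
apply_moves --plan "0 0 -0.02 0 0 0 0.9;0 0 -0.02 0 0 0 0.9;0 0 -0.02 0 0 0 0.9"

```text
t: 10.25
tcp_pos: [0.4601, -0.0068, 0.0061]
eef_rot: [1.309, 1.141, -1.31]
contact_force: [-0.1, -0.5, 0.6]
opening: 0.1
```

Call:
apply_moves --plan "0 0 -0.02 0 0 0 0.9;0 0 -0.02 0 0 0 0.9;0 0 -0.02 0 0 0 0.9"

```text
t: 10.5
tcp_pos: [0.4605, -0.0044, 0.0061]
eef_rot: [1.309, 1.141, -1.31]
contact_force: [0.1, 0.3, -0.7]
opening: 0.1
```

Call:
apply_moves --plan "0 0 -0.02 0 0 0 0.9;0 0 -0.02 0 0 0 0.9;0 0 -0.02 0 0 0 0.9"

```text
t: 10.75
tcp_pos: [0.4608, -0.002, 0.0061]
eef_rot: [1.309, 1.141, -1.309]
contact_force: [0.7, -0.1, 0.3]
opening: 0.099
```

Call:
apply_moves --plan "0 0 -0.02 0 0 0 0.9;0 0 -0.02 0 0 0 0.9;0 0 -0.02 0 0 0 0.9"

```text
t: 11.0
tcp_pos: [0.4611, 0.0003, 0.0061]
eef_rot: [1.309, 1.141, -1.309]
contact_force: [0.5, 0.2, -0.6]
opening: 0.101
```

Call:
apply_moves --plan "0 0 -0.02 0 0 0 0.9;0 0 -0.02 0 0 0 0.9;0 0 -0.02 0 0 0 0.9"

```text
t: 11.25
tcp_pos: [0.4615, 0.0023, 0.0061]
eef_rot: [1.309, 1.141, -1.31]
contact_force: [0.1, -1.2, -0.3]
opening: 0.098
```

Call:
apply_moves --plan "0 0 -0.015 0 0 0 0.9;0 0 -0.015 0 0 0 0.9"

```text
t: 11.42
tcp_pos: [0.4617, 0.0033, 0.0061]
eef_rot: [1.309, 1.14, -1.31]
contact_force: [-0.4, -2.7, 0.2]
opening: 0.098
```

Call:
apply_moves --plan "0 0 -0.02 0 0 0 0.9;0 0 0 0 0 0 0.9"

```text
t: 11.58
tcp_pos: [0.4618, 0.0042, 0.0061]
eef_rot: [1.309, 1.14, -1.31]
contact_force: [-1.6, -2.8, 0.2]
opening: 0.097
```

Call:
apply_moves --plan "0 0 -0.02 0 0 0 0.9;0 0 0 0 0 0 0.9"

```text
t: 11.75
tcp_pos: [0.4619, 0.0049, 0.0061]
eef_rot: [1.309, 1.14, -1.31]
contact_force: [-0.4, -3.6, 1.4]
opening: 0.095
```

Call:
apply_moves --plan "0 0 -0.02 0 0 0 0.9;0 0 0 0 0 0 0.9"

```text
t: 11.92
tcp_pos: [0.462, 0.0057, 0.0061]
eef_rot: [1.309, 1.14, -1.31]
contact_force: [-0.4, -4.2, 0.7]
opening: 0.099
```

Call:
apply_moves --plan "0 0 0.2 0 0 0 0.9;0 0 0.5 0 0 0 0.9;0 0 0.6 0 0 0 0.9;0 0 0.6 0 0 0 0.9;-0.8 0 0.3 0 0 0 0.9;-1 0 0 0 0 0 0.9;-1 0 0 0 0 0 0.9;-1 0 0 0 0 0 0.9;0 0 0 0 0 0 0.9;0 0 0 0 0 0 0.9"

```text
t: 12.75
tcp_pos: [0.4513, -0.08, 0.1598]
eef_rot: [1.311, 1.141, -1.304]
contact_force: [-0.7, -0.0, -1.1]
opening: 0.103
```

```bash
python3 look.py 5
```

```text
12.75 [ 0.45129616 -0.08002206  0.15976062] yaw push 1.4358842361093633 down [ 0.004  0.002 -1.   ] [-0.67 -0.04 -1.09]
shift units [ 3.83 -0.66  2.95] turn units [ 2.19 -0.03 -0.03]
```

View pics/side5c.png

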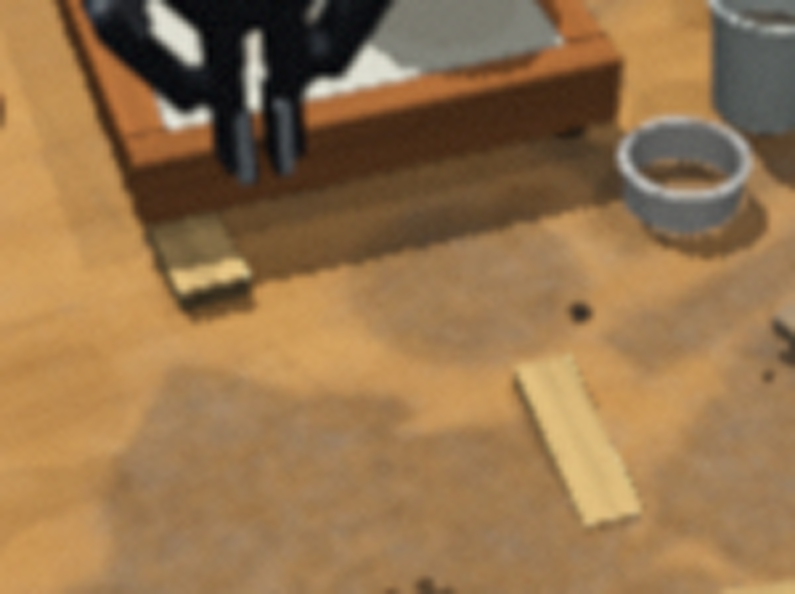

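View pics/top5c.png

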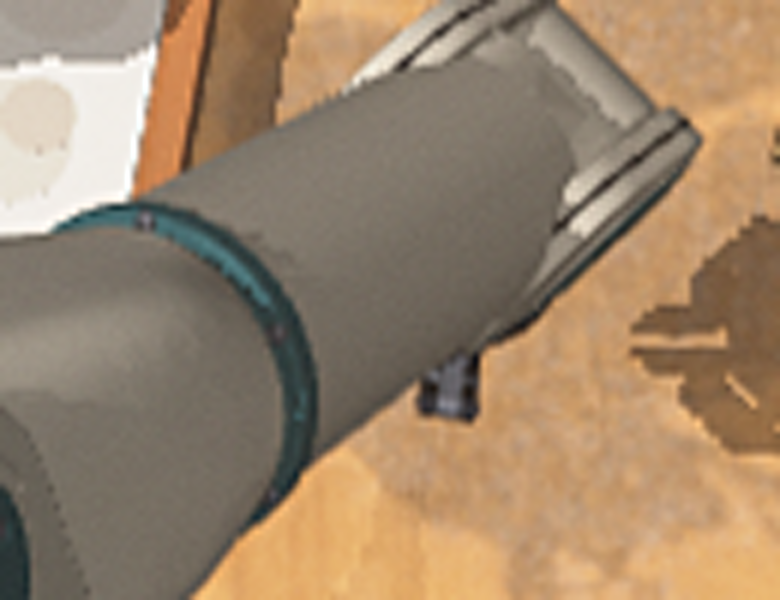

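```bash
python3 - <<'E' | tail -8
from w import *
b=o([(181,292),(250,272)],5.3,190,150); B=toworld('side',b,.014); print('butt corners',B.round(4))
n=B[1]-B[0]; yaw=np.arctan2(n[1],n[0])+np.pi/2; mid=B.mean(0)[:2]; c=mid+.06*np.array([np.cos(yaw),np.sin(yaw)])
print('yaw',yaw,'c',c)
for y in (yaw,1.43):
  c=mid+.06*np.array([np.cos(y),np.sin(y)])
  for f in ([.4717,.083],[.4723,.0858]): print((rz(-y)@np.r_[np.array(f)-c,0]).round(4))
plan([.4719,.084,.09],1.434,-1)
E
```

```text
butt corners [[0.4464 0.0197 0.014 ]
 [0.482  0.0166 0.014 ]]
yaw 1.4847676288505645 c [0.46934033 0.07794041]
[ 0.0052 -0.0019  0.    ]
[ 0.0081 -0.0023  0.    ]
[0.0053 0.0017 0.    ]
[0.0081 0.0015 0.    ]
shift units [ 1.7   0.01 -4.13] turn units [ 0.01 -0.02  0.01]
```

Call:
apply_moves --plan "0 0 -0.6 0 0 0 0.9;0 0 -0.8 0 0 0 0.9;0 0 -0.8 0 0 0 0.9;0 0 -0.8 0 0 0 0.9;0.2 0 -0.7 0 0 0 0.9;0.5 0 -0.4 0 0 0 0.9;0.7 0 0 0 0 0 0.9;0.5 0 0 0 0 0 0.9;0.2 0 0 0 0 0 0.9;0 0 0 0 0 0 0.9"

```text
t: 13.68
tcp_pos: [0.47, 0.0811, 0.0715]
eef_rot: [1.306, 1.145, -1.315]
contact_force: [-0.1, -0.2, -0.0]
opening: 0.103
```

```bash
python3 look.py 6
```

```text
13.6833 [0.47003204 0.08110692 0.07151499] yaw push 1.432974294734025 down [-0.006 -0.001 -1.   ] [-0.06 -0.25 -0.01]
shift units [ 1.65 -0.53  6.99] turn units [2.16 0.02 0.06]
```

View pics/side6c.png

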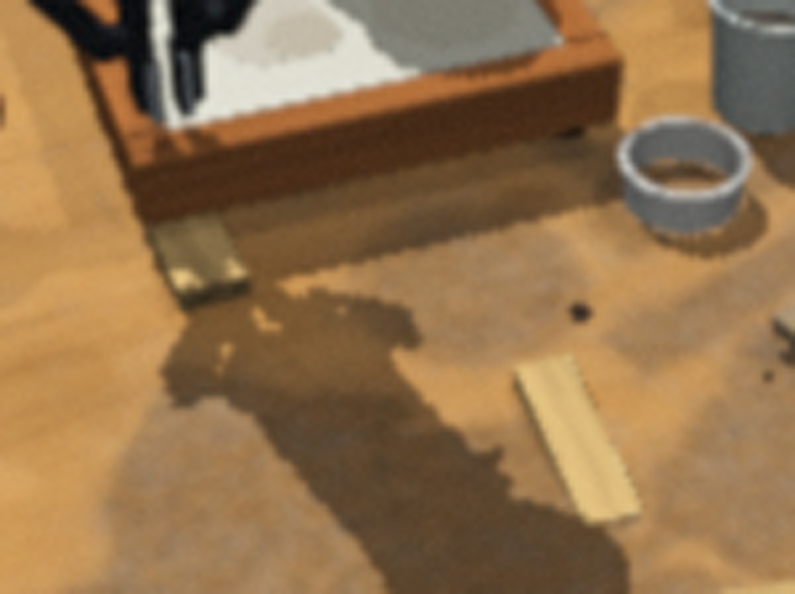

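Call:
apply_moves --plan "0.1 0 0 0 0 0 0.9;0.1 0 0 0 0 0 0.9;0.05 0 0 0 0 0 0.9;0.02 0 0 0 0 0 0.9"

```text
t: 14.12
tcp_pos: [0.4724, 0.0816, 0.0634]
eef_rot: [1.31, 1.141, -1.309]
contact_force: [-0.6, -0.1, 0.3]
opening: 0.1
```

Call:
apply_moves --plan "0.02 0 0 0 0 0 0.9;0.02 0 0 0 0 0 0.9;0.02 0 0 0 0 0 0.9"

```text
t: 14.37
tcp_pos: [0.4725, 0.0815, 0.061]
eef_rot: [1.31, 1.141, -1.309]
contact_force: [0.7, -0.0, 0.0]
opening: 0.094
```

Call:
apply_moves --plan "0.02 0 0 0 0 0 0.9;0.02 0 0 0 0 0 0.9"

```text
t: 14.53
tcp_pos: [0.4724, 0.0815, 0.0596]
eef_rot: [1.31, 1.141, -1.309]
contact_force: [-3.2, 0.2, 15.3]
opening: 0.099
```

Call:
apply_moves --plan "-0.005 0 0 0 0 0 0.9;0 0 0 0 0 0 0.9"

```text
t: 14.7
tcp_pos: [0.4724, 0.0815, 0.0598]
eef_rot: [1.31, 1.141, -1.309]
contact_force: [-1.2, 0.2, 4.4]
opening: 0.1
```

Call:
apply_moves --plan "0.003 0 0 0 0 0 0.9;0 0 0 0 0 0 0.9"

```text
t: 14.87
tcp_pos: [0.4724, 0.0815, 0.0598]
eef_rot: [1.31, 1.141, -1.309]
contact_force: [-1.1, -0.0, 7.5]
opening: 0.095
```

Call:
apply_moves --plan "0.004 0 0 0 0 0 0.9;0 0 0 0 0 0 0.9;0 0 0 0 0 0 0.9"

```text
t: 15.12
tcp_pos: [0.4724, 0.0815, 0.0597]
eef_rot: [1.31, 1.141, -1.309]
contact_force: [-1.1, 0.2, 8.6]
opening: 0.099
```

Call:
apply_moves --plan "0.006 0 0 0 0 0 0.9;0 0 0 0 0 0 0.9;0 0 0 0 0 0 0.9"

```text
t: 15.37
tcp_pos: [0.4724, 0.0815, 0.0597]
eef_rot: [1.31, 1.141, -1.309]
contact_force: [-2.2, 0.7, 10.8]
opening: 0.104
```

Call:
apply_moves --plan "0.004 0 0 0 0 0 0.9;0 0 0 0 0 0 0.9;0 0 0 0 0 0 0.9;0 0 0 0 0 0 0.9"

```text
t: 15.7
tcp_pos: [0.4724, 0.0815, 0.0597]
eef_rot: [1.311, 1.141, -1.309]
contact_force: [-2.7, -0.2, 12.1]
opening: 0.102
```

Call:
apply_moves --plan "0 0 0 0 0 0 0.9;0 0 0 0 0 0 0.9;0 0 0 0 0 0 0.9"

```text
t: 15.95
tcp_pos: [0.4724, 0.0815, 0.0596]
eef_rot: [1.311, 1.142, -1.309]
contact_force: [-2.8, 1.2, 12.5]
opening: 0.099
```

Call:
apply_moves --plan "-0.02 0 0 0 0 0 0.9;-0.05 0 0 0 0 0 0.9;-0.2 0 0 0 0 0 0.9;-0.5 0 0 0 0 0 0.9;-0.7 0 0 0 0 0 0.9;-0.7 0 0.5 0 0 0 0.9;-0.2 0 1 0 0 0 0.9;0 0 1 0 0 0 0.9;0 0 1 0 0 0 0.9;0 0 1 0 0 0 0.9"

```text
t: 16.78
tcp_pos: [0.4475, -0.0982, 0.1543]
eef_rot: [1.309, 1.141, -1.308]
contact_force: [1.0, 0.3, -0.6]
opening: 0.101
```

```bash
python3 look.py 7; python3 - <<'E'
from h import *
h=np.array([np.cos(1.434),np.sin(1.434)])
plan(np.r_[np.array([.462,.0057])-.03*h,.006],1.434,-1)
a=cv2.imread('pics/side0_raw.png');b=cv2.imread('pics/side7_raw.png')
d=cv2.absdiff(a,b).max(2); cv2.imwrite('pics/diff7.png',cv2.resize(d,(768,576)))
E
```

```text
16.7833 [ 0.44745438 -0.09817666  0.1543177 ] yaw push 1.435000102143943 down [ 0.001 -0.    -1.   ] [ 1.02  0.31 -0.55]
shift units [ 3.71 -0.61  2.48] turn units [ 2.18 -0.   -0.01]
shift units [ 3.72 -0.04 -2.06] turn units [-0.13  0.05 -0.03]
```

View pics/side7c.png

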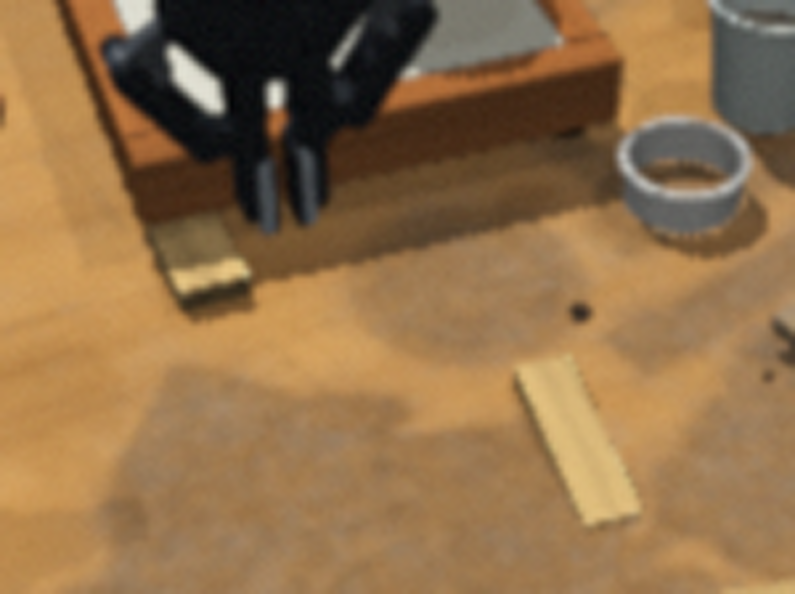

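View pics/diff7.png

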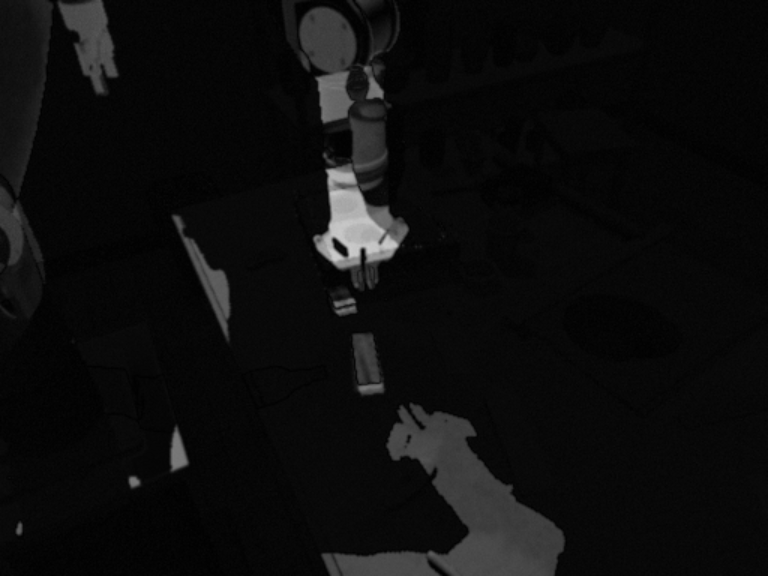

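Nothing but the wedge has moved: the board edges and bystanders show no difference from the first picture. I'll check gently that the wedge is still snug after the press.

Call:
apply_moves --plan "0.8 0 0 0 0 0 0.9;1 0 0 0 0 0 0.9;1 0 0 0 0 0 0.9;0.6 0 0 0 0 0 0.9;0.3 0 -0.3 0 0 0 0.9;0 0 -0.7 0 0 0 0.9;0 0 -0.8 0 0 0 0.9;0 0 -0.5 0 0 0 0.9;0 0 -0.25 0 0 0 0.9;0 0 0 0 0 0 0.9"

```text
t: 17.72
tcp_pos: [0.462, 0.0072, 0.0055]
eef_rot: [1.306, 1.145, -1.306]
contact_force: [0.4, -0.7, 0.5]
opening: 0.1
```

Call:
apply_moves --plan "0 0 -0.08 0 0 0 0.9;0 0 -0.04 0 0 0 0.9;0 0 0 0 0 0 0.9"

```text
t: 17.97
tcp_pos: [0.4624, 0.0084, 0.0058]
eef_rot: [1.31, 1.14, -1.31]
contact_force: [0.9, 0.4, -0.9]
opening: 0.101
```

Call:
apply_moves --plan "0 0 -0.02 0 0 0 0.9;0 0 0 0 0 0 0.9"

```text
t: 18.13
tcp_pos: [0.4625, 0.0087, 0.0058]
eef_rot: [1.31, 1.14, -1.311]
contact_force: [-0.3, -1.3, -0.3]
opening: 0.101
```

Call:
apply_moves --plan "0 0 -0.02 0 0 0 0.9;0 0 0 0 0 0 0.9"

```text
t: 18.3
tcp_pos: [0.4625, 0.0088, 0.0057]
eef_rot: [1.309, 1.138, -1.311]
contact_force: [-0.9, -4.5, 1.5]
opening: 0.096
```

The wedge is snug again at 4.5 N, but about 3 mm deeper, because my return approach overshot. I'll back off, check, and press the corner again in this final state.

Call:
apply_moves --plan "0 0 0.2 0 0 0 0.9;0 0 0.5 0 0 0 0.9;0 0 0.6 0 0 0 0.9;0 0 0.6 0 0 0 0.9;-0.8 0 0.3 0 0 0 0.9;-1 0 0 0 0 0 0.9;-1 0 0 0 0 0 0.9;-1 0 0 0 0 0 0.9;0 0 0 0 0 0 0.9;0 0 0 0 0 0 0.9"

```text
t: 19.13
tcp_pos: [0.4519, -0.0762, 0.1593]
eef_rot: [1.311, 1.14, -1.305]
contact_force: [0.0, 1.3, -1.2]
opening: 0.104
```

```bash
python3 look.py 8; python3 - <<'E'
from h import *
plan([.472,.082,.068],1.434,-1)
E
```

```text
19.1333 [ 0.45194275 -0.07615202  0.15928515] yaw push 1.435254790544197 down [ 0.004  0.001 -1.   ] [ 0.02  1.32 -1.2 ]
shift units [ 3.82 -0.66  3.04] turn units [ 2.18 -0.02 -0.04]
shift units [ 2.23  0.01 -3.98] turn units [ 0.01 -0.02  0.01]
```

View pics/side8c.png

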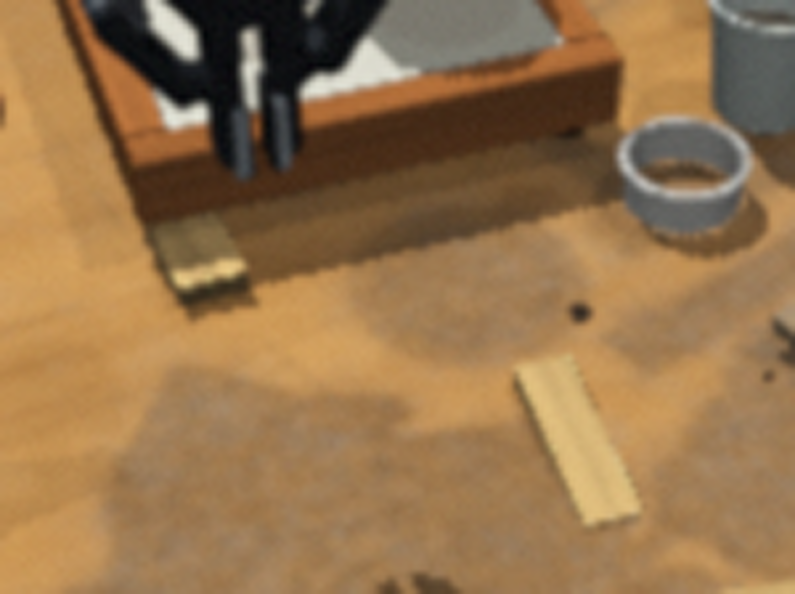

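Call:
apply_moves --plan "0 0 -0.6 0 0 0 0.9;0 0 -0.8 0 0 0 0.9;0 0 -0.8 0 0 0 0.9;0 0 -0.8 0 0 0 0.9;0.2 0 -0.6 0 0 0 0.9;0.5 0 -0.4 0 0 0 0.9;0.6 0 0 0 0 0 0.9;0.5 0 0 0 0 0 0.9;0.3 0 0 0 0 0 0.9;0 0 0 0 0 0 0.9"

```text
t: 20.07
tcp_pos: [0.4693, 0.0818, 0.07]
eef_rot: [1.305, 1.146, -1.316]
contact_force: [-0.8, -0.7, 0.6]
opening: 0.101
```

Call:
apply_moves --plan "0.08 0 0 0 0 0 0.9;0.05 0 0 0 0 0 0.9;0 0 0 0 0 0 0.9;0 0 0 0 0 0 0.9"

```text
t: 20.4
tcp_pos: [0.4727, 0.0819, 0.0688]
eef_rot: [1.31, 1.141, -1.309]
contact_force: [-0.7, 1.0, 1.0]
opening: 0.099
```

Call:
apply_moves --plan "0.08 0 0 0 0 0 0.9;0.06 0 0 0 0 0 0.9;0.03 0 0 0 0 0 0.9;0.02 0 0 0 0 0 0.9;0 0 0 0 0 0 0.9;0 0 0 0 0 0 0.9"

```text
t: 20.9
tcp_pos: [0.4724, 0.0819, 0.0608]
eef_rot: [1.309, 1.141, -1.309]
contact_force: [-0.9, -0.9, 0.2]
opening: 0.101
```

Call:
apply_moves --plan "0.012 0 0 0 0 0 0.9;0 0 0 0 0 0 0.9"

```text
t: 21.07
tcp_pos: [0.4724, 0.0819, 0.0603]
eef_rot: [1.309, 1.141, -1.309]
contact_force: [-0.1, 0.3, -0.2]
opening: 0.094
```

Call:
apply_moves --plan "0.012 0 0 0 0 0 0.9;0 0 0 0 0 0 0.9"

```text
t: 21.23
tcp_pos: [0.4724, 0.0819, 0.06]
eef_rot: [1.31, 1.141, -1.309]
contact_force: [-1.1, -0.2, 3.1]
opening: 0.1
```

Call:
apply_moves --plan "0.012 0 0 0 0 0 0.9;0 0 0 0 0 0 0.9"

```text
t: 21.4
tcp_pos: [0.4725, 0.0819, 0.06]
eef_rot: [1.31, 1.141, -1.309]
contact_force: [-1.6, -0.0, 8.2]
opening: 0.1
```

Call:
apply_moves --plan "0.012 0 0 0 0 0 0.9;0 0 0 0 0 0 0.9;0 0 0 0 0 0 0.9;0 0 0 0 0 0 0.9"

```text
t: 21.73
tcp_pos: [0.4725, 0.0819, 0.0599]
eef_rot: [1.311, 1.142, -1.309]
contact_force: [-1.9, -0.4, 13.3]
opening: 0.098
```

Call:
apply_moves --plan "0 0 0 0 0 0 0.9;0 0 0 0 0 0 0.9;0 0 0 0 0 0 0.9;0 0 0 0 0 0 0.9"

```text
t: 22.07
tcp_pos: [0.4725, 0.0819, 0.0599]
eef_rot: [1.311, 1.142, -1.309]
contact_force: [-3.3, 0.2, 13.2]
opening: 0.101
```

Held about 13 N for more than 0.3 s with the height steady. Now I'll come away.

Call:
apply_moves --plan "-0.02 0 0 0 0 0 0.9;-0.05 0 0 0 0 0 0.9;-0.2 0 0 0 0 0 0.9;-0.5 0 0 0 0 0 0.9;-0.8 0 0 0 0 0 0.9;-0.8 0 0 0 0 0 0.9;-0.8 0 0.5 0 0 0 0.9;-0.2 0 0.9 0 0 0 0.9;0 0 0.9 0 0 0 0.9;0 0 0.9 0 0 0 0.9"

```text
t: 22.9
tcp_pos: [0.4551, -0.0458, 0.195]
eef_rot: [1.309, 1.141, -1.306]
contact_force: [-0.6, -0.0, 0.8]
opening: 0.101
```

Call:
apply_moves --plan "0 0 0.9 0 0 0 0.9;0 0 0.9 0 0 0 0.9;0 0 0.6 0 0 0 0.9;0 0 0 0 0 0 0.9;0 0 0 0 0 0 0.9;0 0 0 0 0 0 0.9;0 0 0 0 0 0 0.9"

```text
t: 23.48
tcp_pos: [0.4419, -0.1385, 0.1936]
eef_rot: [1.308, 1.144, -1.308]
contact_force: [0.2, 0.3, -0.4]
opening: 0.101
```

```bash
python3 look.py 9; python3 - <<'E'
from h import *
crop('side','pics/side9_raw.png',110,40,266,190,3,'pics/side9w.png')
a=cv2.imread('pics/side8_raw.png');b=cv2.imread('pics/side9_raw.png')
p=lambda i:cv2.cvtColor(i,cv2.COLOR_BGR2GRAY)[172:212,215:245].astype(np.float32)
print('wedge shift 8->9 px',cv2.phaseCorrelate(p(a),p(b)))
c=cv2.imread('pics/side0_raw.png'); q=lambda i:cv2.cvtColor(i,cv2.COLOR_BGR2GRAY)[150:180,270:315].astype(np.float32)
print('board edge 0->9',cv2.phaseCorrelate(q(c),q(b)))
E
```

```text
23.4833 [ 0.44193849 -0.13848168  0.19355336] yaw push 1.436012929099621 down [-0.001  0.001 -1.   ] [ 0.16  0.32 -0.42]
shift units [ 4.69 -0.6   1.46] turn units [ 2.19 -0.01  0.01]
wedge shift 8->9 px ((-0.17484254910477226, -0.06315615839970334), 0.9182218404610952)
board edge 0->9 ((0.375651010363768, -0.5681967656481106), 0.8041183206770155)
```

View pics/side9w.png

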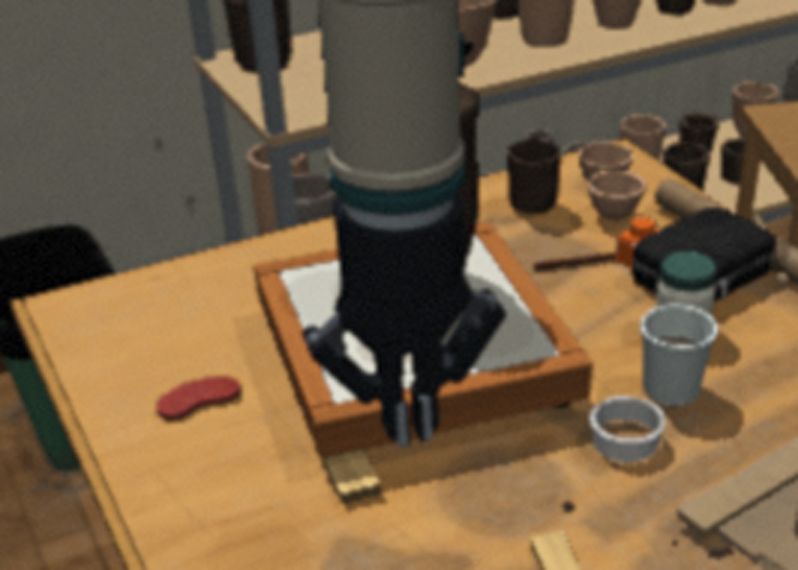

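The wedge stayed put under the press, the board edge moved by less than about 1 mm, the kidney and ring cutter are in place, and the arm is clear. Handing in.

```bash
python3 -c "
from station import manip
print(manip.sign_off())"
```

```text
the job is handed in; nothing more can be done
None
```

The middle-sized wedge (measured 120 x 36 mm) is snug under the near-right foot, and the job was handed in after about 23.5 s. No verdict was reported.

- **Pushing:** I pushed the wedge by its butt with the fingertips until it was snug at about 4.2 N. By the camera fit, the foot was then 2 mm or less off the wedge's centre line.
- **First press:** I held the corner down at about 12 N. A brief first contact read 15.3 N, slightly over the 15 N limit. The height stayed steady, so the board did not rock.
- **Snugness check:** I came back to test the wedge and overshot by my own miscount. That drove it about 3 mm deeper, roughly 0.3 mm of extra lift, so slightly further than needed. It then resisted at 4.5 N.
- **Second press:** I held the corner at about 13 N for more than 0.3 s. The height did not sink, and the wedge moved about 0.2 pixel in the pictures.

**Last checks:** The board edge shifted about 0.7 pixel in the side view (around 1 mm). The kidney and ring cutter are where they were, and the arm was clear. In the last picture the arm hid most of the vase, so I only saw no sign that it had moved. I could not measure the final load on the wedge or the board's tilt; I inferred both from the push and press forces.

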